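Load the culture dish shaker and start its run

TASK

Open the shaker's clear hood by its bar, swing it over past upright and lower it gently onto its rear stop; lay every culture dish flat in a nest of its own, and lower the hood gently shut, never letting it fall. Then, with the hood shut, start the run by pressing the blue, the yellow and the green key in that order, each fully down and one at a time; keep the dishes level and leave the timer and the dropper bottle where they are.

Things in the scene. Friction and masses are not known exactly. Their poses are not given: they have to be found in the camera images.
- hood (a joint): opening angle of the clear hinged hood: 0 = shut on the deck, 1.57 = upright, 2.0 = leaning back on its rear stop. The hood is 316 mm wide, 122 mm deep, 34 mm high, 0.32 kg, hinged along its lower rear edge; its hinge has only slight friction and damping, so left alone it it falls shut from below about 1.2 rad and falls open from above that, hard enough to crack; resting 8 mm (at the bar) or less above either end it may be let go
- hinge (a point): middle of the hood's hinge line on the back of the machine, fixed, 78 mm above the bench; its x points to the back of the machine, its y lies along the hinge line to the machine's left end, z up
- handle (a point): middle of the hood's handle, a dark round bar 10 mm thick and 84 mm long, parallel to the hinge line, carried by an arm at each end; it stands 33 mm clear of the hood's front wall. With the hood shut it lies 160 mm in front of the hinge line and 18 mm above it, and it moves on a circle of 161 mm radius about the hinge line; it turns with the hood
- mat (a point): centre of the dark mat with the row of four nests, on the machine's deck, 72 mm above the bench; x to the back of the machine, y along the row to its left end. The row is centred 61 mm in front of the hinge line
- nest_1 (a point): dish nest 1 of 4, counted from the machine's left end, pitch 75 mm; its floor is level with the bench and 72 mm above it; a square pocket 71 mm wide and 74 mm deep between ribs 4 mm high and 4 mm wide. Point: centre of the pocket floor; x points to the back of the machine, y along the row to its left end
- nest_2 (a point): dish nest 2 of 4, counted from the machine's left end, pitch 75 mm; its floor is level with the bench and 72 mm above it; a square pocket 71 mm wide and 74 mm deep between ribs 4 mm high and 4 mm wide. Point: centre of the pocket floor; x points to the back of the machine, y along the row to its left end
- nest_3 (a point): dish nest 3 of 4, counted from the machine's left end, pitch 75 mm; its floor is level with the bench and 72 mm above it; a square pocket 71 mm wide and 74 mm deep between ribs 4 mm high and 4 mm wide. Point: centre of the pocket floor; x points to the back of the machine, y along the row to its left end
- nest_4 (a point): dish nest 4 of 4, counted from the machine's left end, pitch 75 mm; its floor is level with the bench and 72 mm above it; a square pocket 71 mm wide and 74 mm deep between ribs 4 mm high and 4 mm wide. Point: centre of the pocket floor; x points to the back of the machine, y along the row to its left end
- key_blue_top (a point): blue square key, 26 x 24 mm, on the sloping front panel (0.22 rad, falling towards the front), 38 mm or more beyond the right end of the hood's bar; keys stand 34 mm apart centre to centre in the order blue, yellow, green from left to right. Point: centre of the key's top face
- key_blue (a joint): travel of the blue key into the panel, 0 = up, 0.005 m = fully down, it counts as pressed beyond 0.0038 m; springs back by itself; about 1 N to start, 4 N fully down
- key_yellow_top (a point): yellow square key, 26 x 24 mm, on the sloping front panel (0.22 rad, falling towards the front), 38 mm or more beyond the right end of the hood's bar; keys stand 34 mm apart centre to centre in the order blue, yellow, green from left to right. Point: centre of the key's top face
- key_yellow (a joint): travel of the yellow key into the panel, 0 = up, 0.005 m = fully down, it counts as pressed beyond 0.0038 m; springs back by itself; about 1 N to start, 4 N fully down
- key_green_top (a point): green square key, 26 x 24 mm, on the sloping front panel (0.22 rad, falling towards the front), 38 mm or more beyond the right end of the hood's bar; keys stand 34 mm apart centre to centre in the order blue, yellow, green from left to right. Point: centre of the key's top face
- key_green (a joint): travel of the green key into the panel, 0 = up, 0.005 m = fully down, it counts as pressed beyond 0.0038 m; springs back by itself; about 1 N to start, 4 N fully down
- dish_1 (a point): covered culture dish with red medium, round, 62 mm across, 15 mm high, about 50 g, lying flat on the bench to the left of the machine; may be absent. Point: its centre, half-way up; z is up when it lies flat
- dish_2 (a point): covered culture dish with red medium, round, 62 mm across, 15 mm high, about 50 g, lying flat on the bench to the left of the machine; may be absent. Point: its centre, half-way up; z is up when it lies flat
- dish_3 (a point): covered culture dish with red medium, round, 62 mm across, 15 mm high, about 50 g, lying flat on the bench to the left of the machine; may be absent. Point: its centre, half-way up; z is up when it lies flat
- dish_4 (a point): covered culture dish with red medium, round, 62 mm across, 15 mm high, about 50 g, lying flat on the bench to the left of the machine; may be absent. Point: its centre, half-way up; z is up when it lies flat
- timer: small white lab timer lying on the bench, 58 x 62 x 17 mm; not part of the job. Origin: centre of its underside
- drop_bottle: amber dropper bottle, 30 mm across, 92 mm high; not part of the job. Origin: centre of its underside

How it is judged (in metres and radians):
On the way, in this order (a step that is already met when the one before it is completed fails the run):
1. the hood is open, leaning back on its rear stop (value of joint hood above 1.96 rad), for 0.3 s.
2. every dish lies flat in a nest (z of dish_1 in the frame of mat between 0.005 and 0.0098 m and x of dish_1 in the frame of mat between -0.01 and 0.01 m and y of dish_1 in the frame of mat between -0.122 and 0.122 m and angle between each of dish_1, dish_2, dish_3, dish_4's own z axis and vertical below 0.04 rad and z of dish_2 in the frame of mat between 0.005 and 0.0098 m and x of dish_2 in the frame of mat between -0.01 and 0.01 m and y of dish_2 in the frame of mat between -0.122 and 0.122 m and z of dish_3 in the frame of mat between 0.005 and 0.0098 m and x of dish_3 in the frame of mat between -0.01 and 0.01 m and y of dish_3 in the frame of mat between -0.122 and 0.122 m and z of dish_4 in the frame of mat between 0.005 and 0.0098 m and x of dish_4 in the frame of mat between -0.01 and 0.01 m and y of dish_4 in the frame of mat between -0.122 and 0.122 m), for 0.3 s.
3. the hood is shut (value of joint hood below 0.03 rad), for 0.3 s.
4. the blue key is pressed, alone (value of joint hood below 0.03 rad and value of joint key_blue above 0.0038 m and value of joint each of key_yellow, key_green below 0.001 m), for 0.03 s.
5. the yellow key is pressed, alone (value of joint hood below 0.03 rad and value of joint key_yellow above 0.0038 m and value of joint each of key_blue, key_green below 0.001 m), for 0.03 s.
6. the green key is pressed, alone (value of joint hood below 0.03 rad and value of joint key_green above 0.0038 m and value of joint each of key_blue, key_yellow below 0.001 m), for 0.03 s.
At the end, for the whole second after the job is handed in: every dish present lies flat (within 0.04 rad, underside within about 2 mm of the mat) in a nest, within 10 mm of the row's centre line; the hood is shut (under 0.03 rad); all three keys are up again (all of step 2 and value of joint hood below 0.03 rad and value of joint each of key_blue, key_yellow, key_green below 0.001 m); the robot touches nothing.
It fails at once if the hood falls onto its rear stop or falls shut (faster than 2.6 rad/s within 0.15 rad of either end) ((value of joint hood above 1.85 rad and velocity of joint hood above 2.6 rad/s) or (value of joint hood below 0.15 rad and velocity of joint hood below -2.6 rad/s)).
It fails at once if a key is pressed while the hood is open (value of joint hood above 0.15 rad and value of joint any of key_blue, key_yellow, key_green above 0.0038 m).
It fails at once if two keys are down at once (value of joint each of key_blue, key_yellow above 0.003 m or value of joint each of key_yellow, key_green above 0.003 m or value of joint each of key_blue, key_green above 0.003 m).
It fails at once if a dish is tipped by more than 0.7 rad (angle between any of dish_1, dish_2, dish_3, dish_4's own z axis and vertical above 0.7 rad).
It fails at once if the timer or the dropper bottle is pushed more than 4 cm (distance of any of timer, drop_bottle from where it was at the start of the episode above 0.04 m).
Of culture_dish_1, culture_dish_2, culture_dish_3, culture_dish_4 only 2 to 4 are there at a start; the rules pass over those that are not, and their reading is None.
At some moment in a run one of culture_dish_1, culture_dish_2, culture_dish_3, culture_dish_4 may be knocked a few centimetres aside while the robot is not near it.
It also fails if it takes over 210 s, if anything falls off the work surface, if the arm or the gripper's body presses on something with over 40 N, if the wrist force passes 120 N, or if a joint passes its speed limit or range.

ROBOT

A 6-joint arm with a two-finger parallel gripper is mounted at the origin on a cart in front of the work surface, level with it; the furniture and walls round the work are solid. World frame = base frame: x ahead of the robot, y to its left, z up, the work surface at z = 0. Lengths are in mm, angles in degrees, forces in N, time in s.
With the tool pointing down it reaches from about 300 to 850 mm from the base axis. Payload 4.2 kg.
Tool frame: the origin (TCP) lies between the finger pads; the fingertips stand 11 mm ahead of it and the grasp point (between the pads) lies 8 mm behind it; z points along the fingers, y is the direction in which the jaws open and shut (so a half turn about z gives the same grasp; the last joint's range is limited). The gripper opens to 91 mm and grips with 3 to 60 N. Pads are 32 mm wide; open, the fingers measure 118 mm over their backs; the gripper's body (76 mm by 178 mm) begins 60 mm behind the grasp point.
Start: joints at [66.062, 18.312, 89.639, -0, 72.044, -1.146], TCP at [222.753, 530.116, 224.976] pointing down, gripper open.
Joint ranges: [-177.97, 177.97], [-48.28, 115.42], [12.27, 149.76], [-77.06, 257.06], [2.81, 150.46], [-146.56, 146.56]. Speed limits (degrees/s): [147.25, 147.25, 180, 180, 180, 180].

INTERFACE

Orientations are given as a 3x3 rotation matrix whose columns are the frame's x, y, z axes.
In Python, from cell import r gives the robot as it stands. The module is installed in compiled form; this text tells all that it offers. Calls block until the motion is done:
- r.move_pose(position, orientation): joint-space move of the TCP to a pose.
- r.move_l(position, rot=None, max_speed=150, max_force=None): straight line of the TCP; rot=None keeps the orientation; max_speed is the mean speed in mm/s. With max_force (N) it stops when the force on the tool has changed by that much, and returns True; else False.
- r.movej(angles): joint-space move.
- r.set_gripper(opening, f_grip=None): finger opening in mm; f_grip is the grip in N (None keeps the last); returns when the fingers have stopped.
- r.sleep(seconds).
- r.inverse_kinematics(position, orientation): joint angles nearest the present ones, or None.
- r.sense(): the state.
- r.grab_frame(name): name is "scene" or "top"; returns (picture, depth): 384x512x3 uint8, red, green, blue; 384x512 float32, mm along the optical axis (not along the pixel's ray), 0 where there is no reading.
- r.get_calibration(name): a dict with "fov_y" (degrees; the focal length in pixels is half the picture's height over the tangent of half this angle, whatever the lens; pixels are square), "cx", "cy" (the principal point, pixels), "eye" and "rotation" of the camera in the world. Camera axes: x right, y down, z forward; pixel columns grow to the right and rows downward; lengths in mm; the calibration is good to about 2 mm. A picture is of the moment at which its call begins. get_calibration takes no time and is no camera call.
A pose or a line that the arm cannot do raises r.Unreachable and nothing moves.
- r.sign_off(): hands the job in, once; it reports no verdict.
The state is a dict: "time_s": time; "joint_pos": joint angles; "dq": joint speeds; "joint_efforts": joint torques, N m; "ee_pos": TCP position; "eef_rot": TCP orientation; "contact_force": force on the tool from outside, world axes, zero at the start; "wrist_torque": the same for the moment, N m; "opening": finger opening in mm.
Only numpy, scipy, OpenCV 4.12 (cv2) and the standard library are available. Lean on these libraries where they do the work, as an engineer would, in place of code of your own. Each camera call takes 0.05 s, during which the arm holds its last target.

## Working session

There is one attempt and no reset: what is moved stays moved. The work goes in short steps, each a Python script; the robot and the scene stay as the last script left them, time stands still between calls to the robot, and variables do not carry over. Pictures are saved under pics/ and viewed, and the job is handed in when it is done.

```bash
mkdir -p pics; ls; python3 - <<'E'
from cell import r
import cv2, numpy as np
for n in("scene","top"):
    p,d=r.grab_frame(n); cv2.imwrite(f"pics/{n}0.png",p[:,:,::-1]); np.savez(f"{n}0.npz",p=p,d=d)
    print(n,r.get_calibration(n), (d==0).mean())
print(r.sense())
E
```

```text
pics
scene {'fov_y': 55.43633922735744, 'cx': 256.4278220509032, 'cy': 189.90164370633175, 'eye': array([  30.66757861, -789.89747859,  532.58319954]), 'rotation': array([[ 0.8216154 , -0.25134871,  0.51163654],
       [-0.56989728, -0.34194411,  0.74718895],
       [-0.01285388, -0.90548222, -0.4241895 ]])} 0.0280914306640625
top {'fov_y': 45.17749506533796, 'cx': 250.5861017422797, 'cy': 199.06028882607654, 'eye': array([ 455.16427441,    5.43175352, 1512.20730847]), 'rotation': array([[ 0.02112686, -0.99699868,  0.07448007],
       [-0.99971541, -0.02024126,  0.01262535],
       [-0.01107989, -0.07472561, -0.99714258]])} 0.0038859049479166665
{'time_s': 0.1, 'joint_pos': array([ 6.60626112e+01,  1.83475265e+01,  8.96973616e+01, -1.13425173e-04,
        7.20413045e+01, -1.14556716e+00]), 'dq': array([-0.02598975, -0.15144193, -0.08867568, -0.03015033, -0.08682321,
       -0.04717531]), 'joint_efforts': array([ 2.29329253e-04, -4.13335741e+01, -2.32510722e+01,  7.29335239e-02,
        4.21861256e-02, -4.68947360e-05]), 'ee_pos': array([222.5788472 , 529.73602763, 224.22276467]), 'eef_rot': array([[-9.21918684e-01,  3.87382975e-01, -6.08648197e-04],
       [ 3.87383452e-01,  9.21917658e-01, -1.37571792e-03],
       [ 2.81938185e-05, -1.50408030e-03, -9.99998868e-01]]), 'contact_force': array([-0.26996825, -0.67732918,  0.03485844]), 'wrist_torque': array([ 0.0092684 , -0.01955032,  0.03120181]), 'opening': 91.273068925985}
```

View pics/scene0.png

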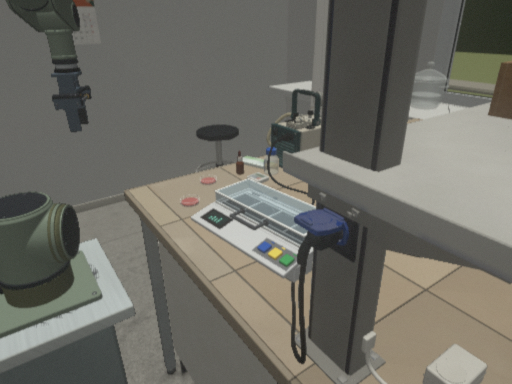

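View pics/top0.png

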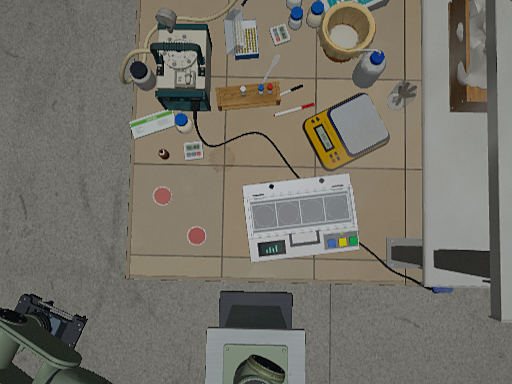

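The top view shows two dishes at (162,196) and (197,236), and the machine around (300,217) with its keys at (333..353,242). Bottle (163,154) and timer (193,150). I'll zoom in and measure.

```bash
cat > h.py <<'E'
import numpy as np, cv2
from cell import r
def K(n):
    c=r.get_calibration(n); f=192/np.tan(np.radians(c['fov_y']/2)); return f,c['cx'],c['cy'],np.array(c['eye']),np.array(c['rotation'])
def ray(n,u,v):
    f,cx,cy,e,R=K(n); return e,R@np.array([(u-cx)/f,(v-cy)/f,1.])
def plane(n,u,v,z):
    e,d=ray(n,u,v); return e+d*(z-e[2])/d[2]
def dep(n,u,v,d):
    e,q=ray(n,u,v); return e+q*d
def proj(n,P):
    f,cx,cy,e,R=K(n); c=R.T@(np.array(P)-e); return f*c[0]/c[2]+cx,f*c[1]/c[2]+cy
def tri(u1,u2):
    A=[];b=[]
    M=np.zeros((3,3));v=np.zeros(3)
    for n,u in(("top",u1),("scene",u2)):
        e,d=ray(n,*u); d=d/np.linalg.norm(d); Q=np.eye(3)-np.outer(d,d); M+=Q; v+=Q@e
    return np.linalg.solve(M,v)
def blobs(p,lo,hi,amin=8):
    h=cv2.cvtColor(p,cv2.COLOR_RGB2HSV); m=cv2.inRange(h,np.array(lo),np.array(hi))
    n,l,s,c=cv2.connectedComponentsWithStats(m)
    return [(c[i].round(1),s[i][:5]) for i in range(1,n) if s[i][4]>=amin]
E
python3 - <<'E'
from h import *
import cv2
for n,(x,y,w,h),k in(("top",(230,160,140,110),5),("scene",(180,150,160,130),5)):
    p=np.load(f"{n}0.npz")["p"]; d=np.load(f"{n}0.npz")["d"]
    cv2.imwrite(f"pics/{n}_z0.png",cv2.resize(p[y:y+h,x:x+w,::-1],None,fx=k,fy=k,interpolation=cv2.INTER_CUBIC))
    for nm,lo,hi in(("blue",(105,120,60),(125,255,255)),("yel",(20,150,120),(32,255,255)),("grn",(50,120,60),(85,255,255)),("red",(0,90,120),(8,255,255)),("red2",(170,70,120),(180,255,255))):
        for c,s in blobs(p,lo,hi):
            print(n,nm,c,s,dep(n,*c,d[int(c[1]+.5),int(c[0]+.5)]).round(1))
E
```

```text
top blue [317.4   6.7] [312   1  12  12 118] [1180.5 -176.5   88.9]
top blue [296.6  12.3] [291   7  12  12 117] [1163.4 -110.9   84.1]
top blue [376.9  57.2] [370  51  15  14 130] [ 974.9 -336.9  199. ]
top blue [260.5  86.9] [258  84   6   6  25] [ 9.044e+02 -1.000e-01  1.257e+02]
top blue [332.6 123.6] [327 109  15  32  47] [ 813.4 -234.7   46.9]
top blue [180.4 118.8] [175 113  13  13 123] [808.  248.   95.3]
top blue [331.4 242.9] [328 239   8   9  56] [ 431.5 -229.6   73.3]
top blue [437.9 289.5] [433 287  14   6  41] [ 320.5 -470.6  293.8]
top blue [448.7 288.3] [445 288   7   3   9] [ 323.9 -499.8  290.9]
top yel [326.4 141.1] [305 110  48  59 993] [ 757.5 -216.4   39.5]
top yel [342.3 241.6] [339 238   8   9  62] [ 436.3 -262.4   78. ]
top grn [164.  113.8] [156 110  16   8  37] [843.3 316.2  16.8]
top grn [138.1 122.8] [131 120  16   7  41] [812.  401.2  15.2]
top grn [353.2 240.4] [350 236   8   9  59] [ 440.7 -296.4   76. ]
top red [277.6  38.6] [276  37   4   4  13] [1104.5  -54.3   18.2]
top red [269.6  85.7] [267  83   6   6  24] [912.8 -28.3 113. ]
top red [198.2 153. ] [197 152   4   3  10] [714.9 199.4  15.7]
top red [162.2 195.5] [154 188  17  16 201] [573.5 314.8   5.8]
top red [196.3 235.3] [188 228  17  16 207] [445.7 199.    5.1]
top red2 [307.5 105.2] [302 103  12   5  21] [ 882.6 -157.3   10.5]
scene blue [273.2 149.3] [272 147   3   5  11] [810.4 235.3  94.7]
scene blue [268. 149.] [267 148   3   3   9] [795.  246.8  95.9]
scene blue [338.6 223.3] [336 221   7   5  20] [ 353.8 -507.9  287.9]
scene blue [264.  246.3] [258 242  13  10  71] [ 430.6 -232.6   71.9]
scene grn [286.3 259.2] [281 255  11   9  56] [ 439.7 -300.3   72.9]
scene red [207.9 178.6] [203 178  10   2  16] [577.9 321.7   6.4]
scene red [189.3 199.6] [183 198  14   4  43] [446.8 200.8   8.5]
scene red [188.7 203.8] [184 203  10   2  11] [433.  176.1   7.8]
```

View pics/top_z0.png

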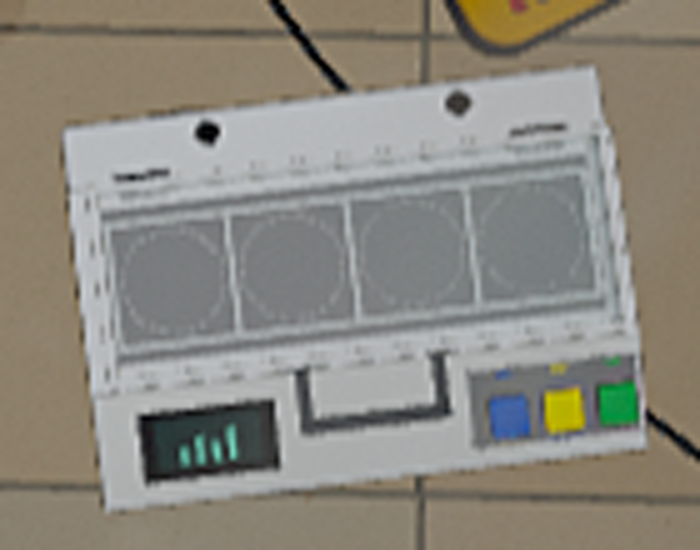

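View pics/scene_z0.png

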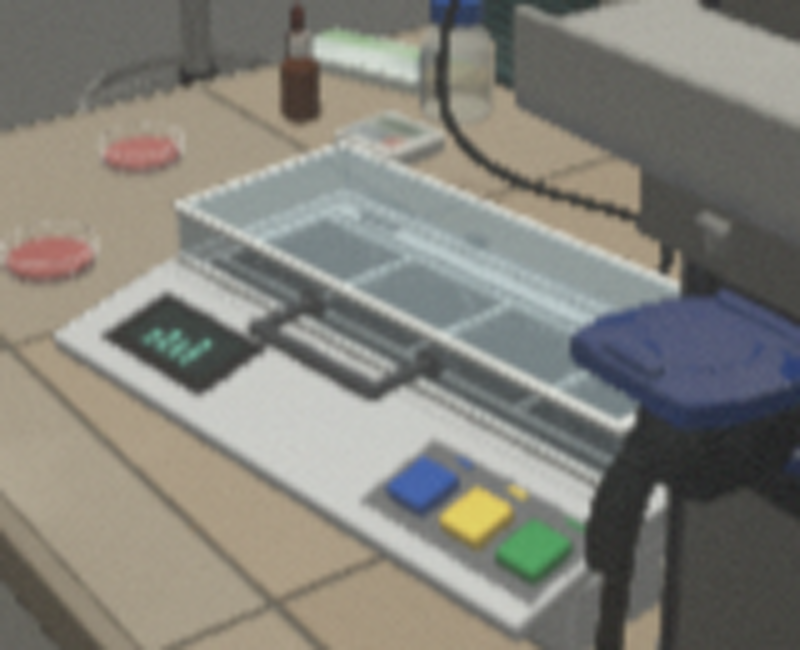

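```bash
python3 - <<'E'
from h import *
def z(n,U,V):
    o={"top":(230,160),"scene":(180,150)}[n]; return ((U+.5)/5-.5+o[0],(V+.5)/5-.5+o[1])
P=lambda U,V,h:plane("top",*z("top",U,V),h).round(1)
print("ribs at 76:")
for a,b in(((226,215),(240,330)),((347,200),(358,315)),((467,190),(480,302))): print(P(*a,76),P(*b,76),((P(*a,76)+P(*b,76))/2).round(1))
print("rib bar corners",[P(*q,76)[:2] for q in((107,222),(582,178),(603,298),(120,352))])
print("bar ends top z96",P(306,427,96),P(447,408,96))
print("bar ends tri",tri(z("top",306,427),z("scene",262,330)),tri(z("top",447,408),z("scene",377,388)))
t=np.load("top0.npz")["p"];s=np.load("scene0.npz")["p"]
print("machine base corners z?",[P(*q,72)[:2] for q in((65,128),(596,66))])
for n,a,b in(("b",(331.4,242.9),(264.,246.3)),("y",(342.3,241.6),z("scene",476,515)),("g",(353.2,240.4),(286.3,259.2))): print(n,tri(a,b).round(1),[np.hypot(*(np.array(proj(m,tri(a,b)))-c)).round(2) for m,c in(("top",a),("scene",b))])
# dark mask of bar in top
hsv=cv2.cvtColor(t,cv2.COLOR_RGB2HSV)
g=cv2.cvtColor(t,cv2.COLOR_RGB2GRAY)[228:250,284:324]
print(g)
E
```

```text
ribs at 76:
[552.9 -52.1  76. ] [481.5 -62.   76. ] [517.2 -57.   76. ]
[ 563.8 -127.3   76. ] [ 492.3 -135.1   76. ] [ 528.  -131.2   76. ]
[ 571.6 -201.9   76. ] [ 502.  -210.6   76. ] [ 536.8 -206.2   76. ]
rib bar corners [array([547.,  22.]), array([ 580.5, -273.4]), array([ 506.1, -286.8]), array([466.3,  12.2])]
bar ends top z96 [ 422.9 -102.3   96. ] [ 436.3 -188.1   96. ]
bar ends tri [ 424.45488466 -103.38692829   93.93586331] [ 436.68726088 -188.12628121   97.68391505]
machine base corners z? [array([605.8,  49.6]), array([ 651.5, -282.5])]
b [ 431.8 -230.3   70.2] [np.float64(0.12), np.float64(0.17)]
y [ 436.5 -264.    70.4] [np.float64(0.11), np.float64(0.16)]
g [ 441.1 -297.8   70.8] [np.float64(0.17), np.float64(0.25)]
[[113 118 115 127 125 136 137 148 147 158 156 165 164 172 171 171 180 180
  187 187 185 185 184 184 177 168 175 169 178 180 181 184 176 184 157 169
  174 179 183 183]
 [148 158 157 165 164 173 172 181 180 190 189 188 186 185 184 177 183 162
  171 174 179 182 181 182 173 163 173 168 179 180 183 174 180 171 167 157
  172 169 185 176]
 [182 190 189 188 188 
[... 2618 characters left out ...]
 178 178 175
  172 174 172 179]
 [ 49 105 180 174 175 181 113  91  89 115 109 139 140 145 146 152 150 165
  161 181 181 180 179 179 178 178 178 177 175 174 174 173 173 173 174 172
  172 171 172 177]
 [ 52 108 181 176 174 176 160 150 148 163 160 180 180 179 178 180 177 176
  175 175 173 173 172 173 173 172 172 173 172 172 172 173 172 172 173 171
  172 172 171 177]
 [ 54  97 182 176 172 173 176 176 178 177 176 174 173 173 172 173 172 173
  172 172 172 171 172 173 172 172 171 172 171 172 172 173 172 172 171 171
  171 171 171 175]
 [ 56  74 181 176 172 172 172 173 172 172 172 171 172 171 171 171 172 171
  171 171 171 173 173 171 171 172 171 173 172 173 171 172 172 172 172 171
  171 172 171 174]]
```

```bash
cat >> h.py <<'E'
YAW=np.radians(7.6); XM=np.array([np.cos(YAW),np.sin(YAW),0]); YM=np.array([-np.sin(YAW),np.cos(YAW),0]); ZM=np.array([0,0,1.])
MAT=np.array([527.5,-131.5,72.]); HINGE=np.array([*(MAT+61*XM)[:2],78.])
def rot(tau,s=1):  # jaw axis in the machine's x-z plane
    t=np.radians(tau); d=np.sin(t)*XM-np.cos(t)*ZM; y=s*(np.cos(t)*XM+np.sin(t)*ZM); return np.c_[np.cross(y,d),y,d]
A0=np.arctan2(18,160); RB=161.
def bar(th): # th rad opening
    a=A0+th; return HINGE+RB*(-np.cos(a)*XM+np.sin(a)*ZM)
TAU0,TAU1=30,-20
def tau(th): return TAU0+(TAU1-TAU0)*th/2.0
def st(): 
    s=r.sense(); print("t",round(s["time_s"],2),"ee",s["ee_pos"].round(1),"F",s["contact_force"].round(1),"op",round(s["opening"],1)); return s
E
python3 - <<'E'
from h import *
print(HINGE,bar(0),bar(2.0))
for s in(1,-1):
    for th in np.linspace(0,2,9):
        q=r.inverse_kinematics(bar(th),rot(tau(th),s)); print(s,round(th,2),None if q is None else np.round(q,0))
print(r.inverse_kinematics(bar(0)-120*rot(30)[:,2],rot(30,1)),r.inverse_kinematics(bar(2.)-100*rot(-20)[:,2],rot(-20,1)))
E
```

```text
[ 587.96414796 -123.43236019   78.        ] [ 429.37883829 -144.59215819   95.99895846] [ 670.18155947 -112.46221533  215.9889603 ]
1 0.0 [-34.   8. 135.  56.  23. -92.]
1 0.25 [-29.   5. 127.  27.  32. -58.]
1 0.5 [-25.   5. 118.  14.  43. -41.]
1 0.75 [-21.   8. 108.   7.  54. -32.]
1 1.0 [-17.  12.  98.   2.  65. -25.]
1 1.25 [-14.  18.  88.  -0.  75. -21.]
1 1.5 [-11.  25.  78.  -2.  84. -19.]
1 1.75 [ -9.  32.  68.  -4.  93. -17.]
1 2.0 [ -8.  39.  58.  -5. 102. -16.]
-1 0.0 [-34.   8. 135.  56.  23.  88.]
-1 0.25 [-29.   5. 127.  27.  32. 122.]
-1 0.5 [-25.   5. 118.  14.  43. 139.]
-1 0.75 None
-1 1.0 None
-1 1.25 None
-1 1.5 None
-1 1.75 None
-1 2.0 None
[-42.20157395  -6.294853   129.1577718   34.66231258  42.18279139
 -72.8329282 ] [ -7.33828795  43.01942424  37.74365786  -5.75724232 118.49049726
 -16.82771444]
```

```bash
sed -i 's/^TAU0,TAU1=.*/TAU0,TAU1=10,-20/' h.py; python3 - <<'E'
from h import *
for th in np.linspace(0,2,9): print(np.round(r.inverse_kinematics(bar(th),rot(tau(th))),0))
R=rot(TAU0)
r.move_pose(bar(0)-130*R[:,2],R); st()
r.set_gripper(24,15)
print(r.move_l(bar(0)-30*R[:,2],max_speed=100)); st()
p,d=r.grab_frame("scene"); cv2.imwrite("pics/s1.png",cv2.resize(p[140:300,180:360,::-1],None,fx=4,fy=4,interpolation=cv2.INTER_CUBIC))
p,d=r.grab_frame("top"); cv2.imwrite("pics/t1.png",cv2.resize(p[160:270,230:370,::-1],None,fx=5,fy=5,interpolation=cv2.INTER_CUBIC))
E
```

```text
[-24.  11. 122.   8.  38. -38.]
[-22.  10. 115.   4.  49. -32.]
[-19.  11. 108.   1.  58. -28.]
[-17.  13. 100.  -1.  67. -24.]
[-14.  17.  92.  -2.  76. -22.]
[-12.  22.  83.  -3.  83. -19.]
[-11.  27.  75.  -4.  90. -18.]
[ -9.  33.  66.  -5.  96. -17.]
[ -8.  39.  58.  -5. 102. -16.]
t 2.59 ee [ 407.3 -147.2  224. ] F [-0.4  0.2  0. ] op 91.3
False
t 4.84 ee [ 424.6 -145.4  126.1] F [ 0.3 -0.5  0.3] op 24.1
```

View pics/s1.png

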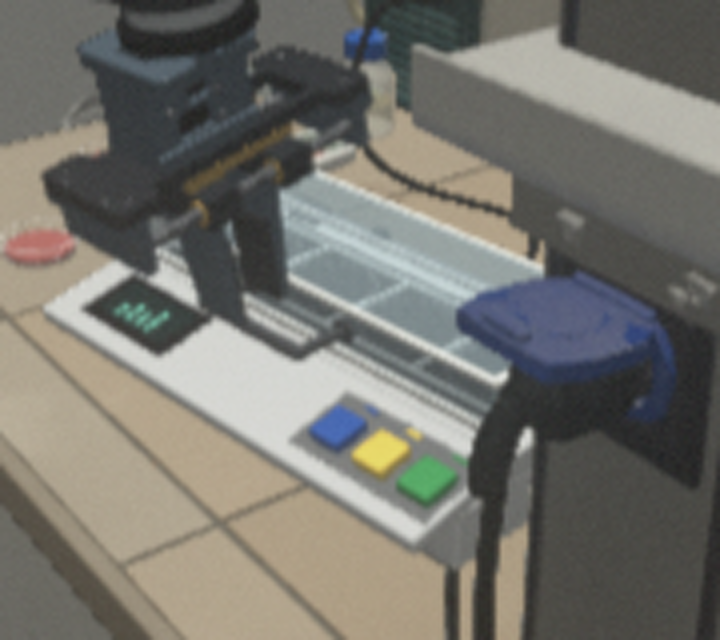

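The scene view shows the fingers at (225,300) and (268,285) straddling the bar, which ends at (300,350). I'll go down with a force guard and grip.

```bash
python3 - <<'E'
from h import *
print(r.move_l(bar(0),max_speed=40,max_force=6)); st()
r.set_gripper(0,15); s=st()
E
```

```text
False
t 5.84 ee [ 429.5 -144.7   96.1] F [-0.1 -0.1  0.6] op 24.0
t 6.22 ee [ 429.9 -144.6   96.3] F [ 1.6  0.9 -0.2] op 9.8
```

```bash
python3 - <<'E'
from h import *
for th in np.arange(0.1,0.45,0.1):
    print(r.move_l(bar(th),rot(tau(th)),max_speed=50,max_force=15)); st()
p,d=r.grab_frame("scene"); cv2.imwrite("pics/s2.png",cv2.resize(p[110:280,160:360,::-1],None,fx=4,fy=4,interpolation=cv2.INTER_CUBIC))
E
```

```text
False
t 6.69 ee [ 432.3 -144.3  111.9] F [ 3.1  1.2 -2.9] op 9.8
False
t 7.17 ee [ 436.3 -143.8  127.2] F [ 4.2 -0.2 -2.7] op 9.7
False
t 7.64 ee [ 441.7 -143.   142.1] F [ 4.2  0.2 -3.5] op 9.4
False
t 8.12 ee [ 448.5 -142.1  156.5] F [ 3.  -1.4 -2.8] op 9.4
```

View pics/s2.png

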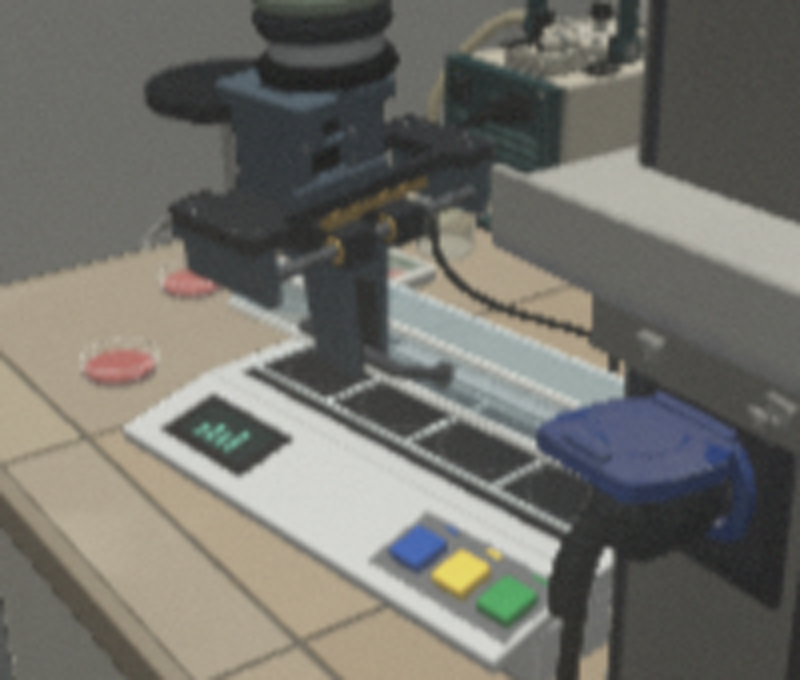

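The hood is lifting with the bar in the fingers, at about (345,360), and the forces are small. I'll continue to the rear stop.

```bash
python3 - <<'E'
from h import *
for th in list(np.arange(0.5,1.95,0.1))+[1.95,1.98]:
    b=r.move_l(bar(th),rot(tau(th)),max_speed=50,max_force=15); s=r.sense(); print(round(th,2),b,s["contact_force"].round(1),round(s["opening"],1))
    if b: break
st()
p,d=r.grab_frame("scene"); cv2.imwrite("pics/s3.png",cv2.resize(p[90:260,160:360,::-1],None,fx=4,fy=4,interpolation=cv2.INTER_CUBIC))
E
```

```text
0.5 False [-0.5 -1.8 -1. ] 9.5
0.6 False [-4.4 -3.2  2.9] 9.5
0.7 False [-5.8 -2.5  4. ] 9.5
0.8 False [-6.3 -1.5  6.7] 9.4
0.9 False [-5.7 -1.1  8.4] 9.9
1.0 False [-3.9 -1.4  7. ] 9.6
1.1 False [-3.4  0.   6.9] 9.2
1.2 False [-1.5 -0.4  6.6] 9.6
1.3 False [-1.   0.3  4.9] 9.4
1.4 False [0.7 1.6 4.8] 9.4
1.5 False [-0.3  2.7  3.9] 9.9
1.6 False [-0.3  4.9  3.1] 9.2
1.7 False [-0.2  5.5  1. ] 9.6
1.8 False [-0.3  6.4  1.2] 9.8
1.9 False [ 1.4  4.7 -0.3] 9.5
1.95 False [-0.4  4.9 -0.2] 9.7
1.98 False [ 0.7  4.7 -0.2] 9.2
t 15.85 ee [ 667.7 -112.3  216.5] F [ 0.7  4.7 -0.2] op 9.2
```

View pics/s3.png

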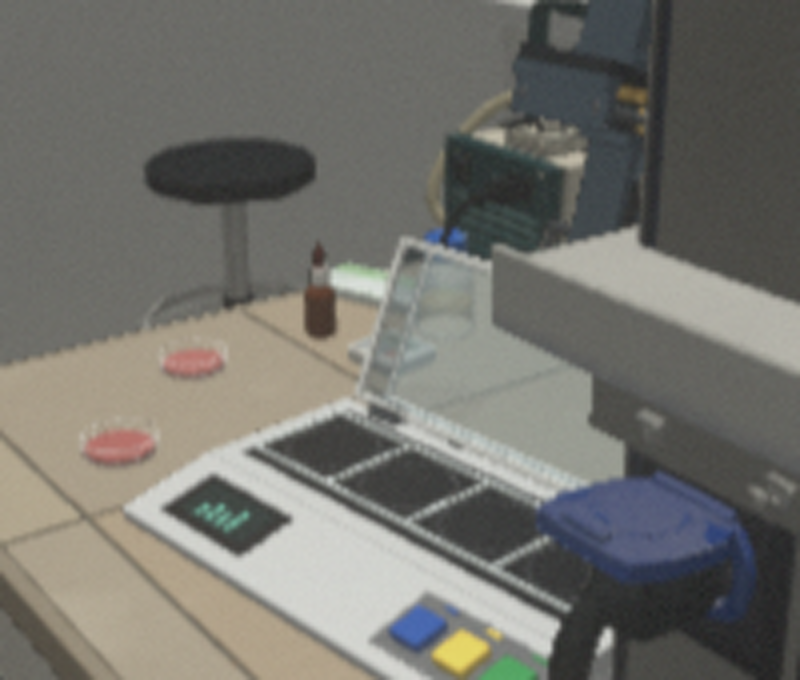

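```bash
python3 - <<'E'
from h import *
for th in (2.0,2.02,2.04,2.06):
    b=r.move_l(bar(th),rot(-20),max_speed=25,max_force=6); s=st()
    if b: break
r.sleep(0.5); st()
r.set_gripper(26,15); s=st()
p,d=r.grab_frame("scene"); 
R=s["eef_rot"]; print(r.move_l(s["ee_pos"]-90*R[:,2],max_speed=80,max_force=10)); st()
p2,d=r.grab_frame("scene"); cv2.imwrite("pics/s4.png",np.hstack([cv2.resize(q[100:250,230:330,::-1],None,fx=4,fy=4) for q in(p,p2)]))
p,d=r.grab_frame("top"); cv2.imwrite("pics/t4.png",cv2.resize(p[120:270,110:370,::-1],None,fx=3,fy=3,interpolation=cv2.INTER_CUBIC))
E
```

```text
t 16.18 ee [ 670.2 -111.9  215. ] F [ 0.4  5.7 -0.8] op 9.6
t 16.38 ee [ 670.3 -111.8  214.9] F [ 1.4 -0.4  4.3] op 9.4
t 16.88 ee [ 670.3 -111.8  214.9] F [ 2.  -4.   5.6] op 9.4
t 17.35 ee [ 670.  -109.7  214. ] F [0.1 0.3 0. ] op 26.3
False
t 18.67 ee [ 701.1 -106.   297.9] F [ 0.2 -0.6 -0.2] op 25.9
```

View pics/s4.png

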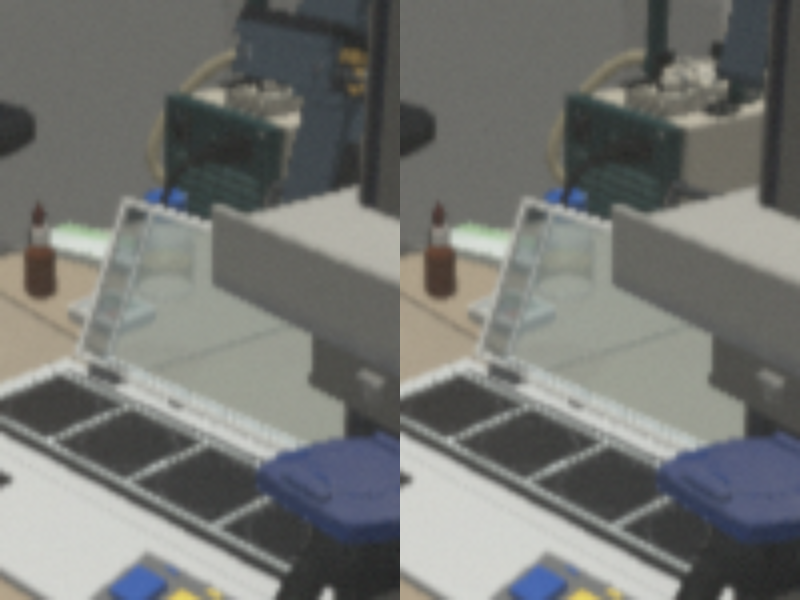

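View pics/t4.png

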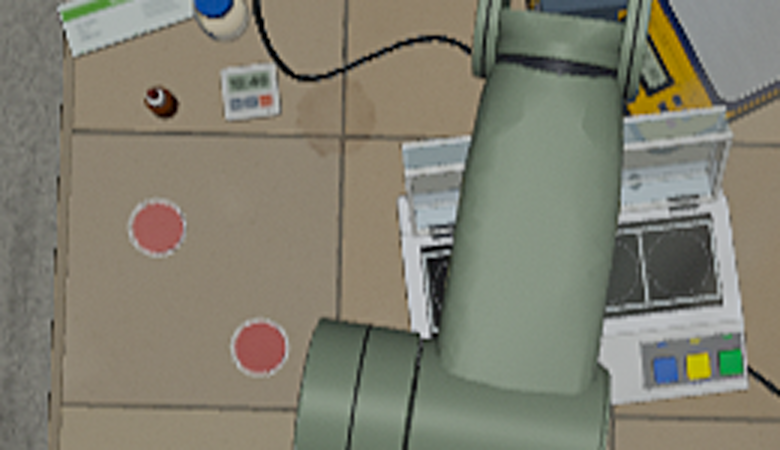

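The hood leans on its stop (same pose before and after release) and the dishes are unchanged. In the crop they're at (158,227) and (259,347), the timer at (250,92), the bottle at (161,101). Now the dishes.

```bash
cat >> h.py <<'E'
RD=lambda s=1: np.c_[np.cross(s*YM,-ZM),s*YM,-ZM]
def nest(i): return MAT+(187.5-75*i)*YM
def dishes():
    p,d=r.grab_frame("top"); out=[]
    hsv=cv2.cvtColor(p,cv2.COLOR_RGB2HSV); m=cv2.inRange(hsv,(0,70,110),(8,255,255))|cv2.inRange(hsv,(170,70,110),(180,255,255))
    n,l,s,c=cv2.connectedComponentsWithStats(m)
    for i in range(1,n):
        if 120<s[i][4]<400 and abs(s[i][2]-s[i][3])<5:
            out.append((plane("top",*c[i],7).round(1),plane("top",*c[i],79).round(1),s[i][:5], d[int(c[i][1]),int(c[i][0])]))
    return p,out
E
python3 - <<'E'
from h import *
p,o=dishes()
for x in o: print(x, np.linalg.norm(np.array(x[0][:2])))
for P in [x[0] for x in o]+[nest(3),nest(1)]:
  for h in(17,150):
    for s in(1,-1):
        q=r.inverse_kinematics([P[0],P[1],P[2]-P[2]%72+h] ,RD(s)); print(P,h,s,None if q is None else np.round(q))
E
```

```text
(array([573.4, 314.6,   7. ]), array([567.7, 299.9,  79. ]), array([154, 188,  17,  16, 212], dtype=int32), np.float32(1512.1549)) 654.0341887088167
(array([444.9, 198.8,   7. ]), array([445.4, 189.6,  79. ]), array([188, 228,  17,  16, 216], dtype=int32), np.float32(1507.0391)) 487.29605990609036
[573.4 314.6   7. ] 17 1 [ 28.  36.  93.  -0.  51. -70.]
[573.4 314.6   7. ] 17 -1 [ 28.  36.  93.  -0.  51. 110.]
[573.4 314.6   7. ] 150 1 [ 28.  28.  85.  -0.  67. -70.]
[573.4 314.6   7. ] 150 -1 [ 28.  28.  85.  -0.  67. 110.]
[444.9 198.8   7. ] 17 1 [ 23.  24. 116.  -0.  39. -75.]
[444.9 198.8   7. ] 17 -1 [ 23.  24. 116.  -0.  39. 105.]
[444.9 198.8   7. ] 150 1 [ 23.  14. 107.  -0.  58. -75.]
[444.9 198.8   7. ] 150 -1 [ 23.  14. 107.  -0.  58. 105.]
[ 532.45961463 -168.67058276   72.        ] 17 1 [ -19.   24.  103.   -0.   53. -116.]
[ 532.45961463 -168.67058276   72.        ] 17 -1 [-19.  24. 103.  -0.  53.  64.]
[ 532.45961463 -168.67058276   72.        ] 150 1 [ -19.   17.   92.   -0.   71. -116.]
[ 532.45961463 -168.67058276   72.        ] 150 -1 [-19.  17.  92.  -0.  71.  64.]
[512.6211561  -19.98825172  72.        ] 17 1 [  -4.   20.  109.   -0.   51. -101.]
[512.6211561  -19.98825172  72.        ] 17 -1 [ -4.  20. 109.  -0.  51.  79.]
[512.6211561  -19.98825172  72.        ] 150 1 [  -4.   13.   98.   -0.   69. -101.]
[512.6211561  -19.98825172  72.        ] 150 -1 [-4. 13. 98. -0. 69. 79.]
```

```bash
cat >> h.py <<'E'
def pick(P):
    r.move_pose([P[0],P[1],140],RD()); r.set_gripper(86,10)
    print("down",r.move_l([P[0],P[1],17],max_speed=90,max_force=8)); st()
    r.set_gripper(0,10); st()
E
python3 - <<'E'
from h import *
R=r.sense()["eef_rot"]
p,o=dishes(); P=o[1][0]; pick(P)
r.move_l([P[0],P[1],170],max_speed=120); st()
p,d=r.grab_frame("scene"); cv2.imwrite("pics/s5.png",cv2.resize(p[100:260,140:340,::-1],None,fx=4,fy=4,interpolation=cv2.INTER_CUBIC))
E
```

```text
down False
t 22.98 ee [445.6 199.   17.5] F [ 0.3  0.9 -0.2] op 86.0
t 23.48 ee [445.3 198.8  17.2] F [-0.   0.4  1.8] op 61.1
t 24.9 ee [444.7 198.6 169.3] F [-0.2  0.1 -0.5] op 61.1
```

View pics/s5.png

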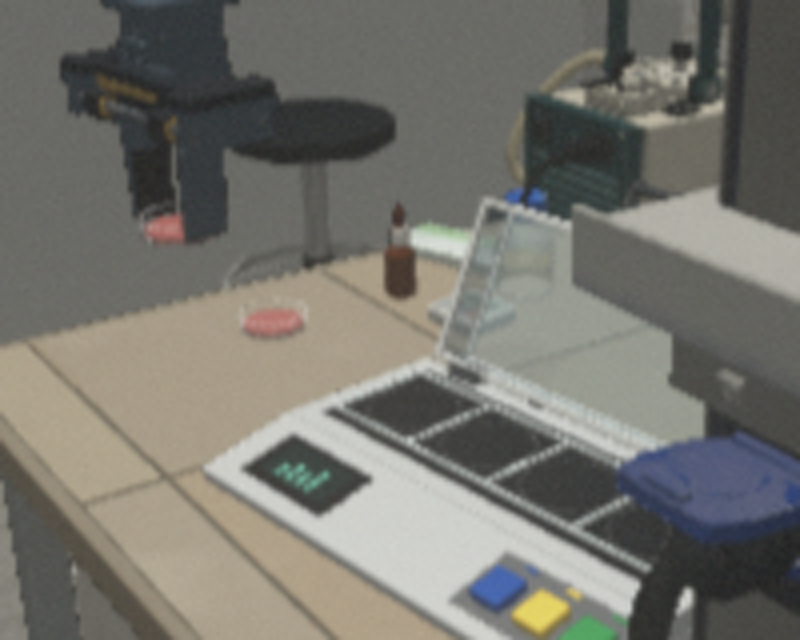

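The dish is held level at (170,228), gripped at 61 mm. I'll place it in nest 3.

```bash
cat >> h.py <<'E'
def place(i):
    N=nest(i)
    r.move_l([N[0],N[1],170],rot=RD(),max_speed=200); 
    r.move_l([N[0],N[1],98],max_speed=70)
    print("touch",r.move_l([N[0],N[1],88.5],max_speed=15,max_force=4)); s=st()
    r.set_gripper(80,10); st()
    r.move_l([N[0],N[1],180],max_speed=100)
E
python3 - <<'E'
from h import *
place(3)
r.move_pose([520,150,250],RD())
p,o=dishes()
for x in o: print(x)
for x in o: print("in mat frame", (x[1]-MAT)@XM, (x[1]-MAT)@YM)
cv2.imwrite("pics/t6.png",cv2.resize(p[120:270,110:370,::-1],None,fx=3,fy=3,interpolation=cv2.INTER_CUBIC))
p,d=r.grab_frame("scene"); cv2.imwrite("pics/s6.png",cv2.resize(p[140:280,160:340,::-1],None,fx=4,fy=4,interpolation=cv2.INTER_CUBIC))
E
```

```text
touch True
t 28.75 ee [ 532.3 -168.6   89.1] F [-0.2  0.1  5. ] op 60.8
t 29.24 ee [ 531.6 -168.4   88.3] F [0.1 0.3 0.1] op 80.1
(array([ 536.4, -177.8,    7. ]), array([ 532.5, -169. ,   79. ]), array([304, 202,  18,  17, 238], dtype=int32), np.float32(1436.6633))
in mat frame -0.0035369333843829343 -37.83186471071843
```

View pics/t6.png

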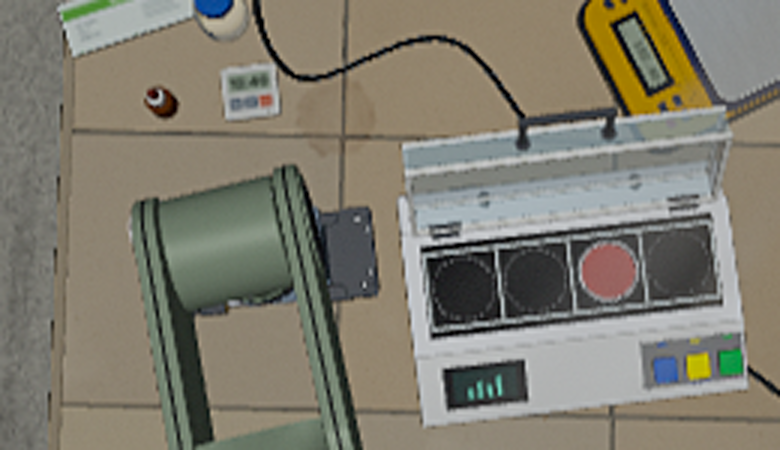

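View pics/s6.png

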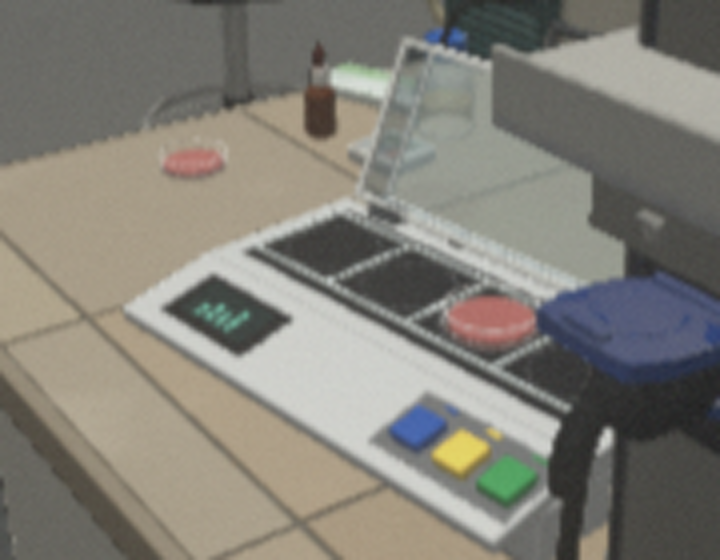

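Dish 1 lies centred in nest 3 (mat frame 0, -38 mm), flat. The hood is still open. Next I'll clear the arm, re-measure dish 2, then pick and place it in nest 1.

```bash
python3 - <<'E'
from h import *
r.move_pose([400,-60,260],RD())
p,o=dishes()
c=[x for x in o if x[0][1]>60]; print([x[0] for x in c]); assert len(c)==1
P=c[0][0]; pick(P)
s=r.sense(); assert 58<s["opening"]<64
r.move_l([P[0],P[1],170],max_speed=120)
place(1)
r.move_pose([400,60,300],RD())
p,o=dishes()
for x in o: print("in mat frame", (x[1]-MAT)@XM, (x[1]-MAT)@YM,x[2],dep("top",x[2][0]+x[2][2]/2,x[2][1]+x[2][3]/2,x[3]))
cv2.imwrite("pics/t7.png",cv2.resize(p[120:270,110:370,::-1],None,fx=3,fy=3,interpolation=cv2.INTER_CUBIC))
p,d=r.grab_frame("scene"); cv2.imwrite("pics/s7.png",cv2.resize(p[140:280,160:340,::-1],None,fx=4,fy=4,interpolation=cv2.INTER_CUBIC))
E
```

```text
[array([573.3, 314.7,   7. ])]
down False
t 36.08 ee [573.7 314.9  17.7] F [-0.6  0.4 -0.3] op 85.8
t 36.58 ee [573.4 314.8  17.2] F [-0.8  0.1  1.1] op 61.2
touch True
t 41.62 ee [512.5 -20.   89.1] F [-0.2 -0.1  4.2] op 61.2
t 42.11 ee [511.7 -19.9  88.4] F [ 0.5  0.6 -0.6] op 79.8
in mat frame -0.0035369333843829343 -37.83186471071843 [304 202  18  17 238] [ 530.7484521  -171.34578647   75.18883897]
in mat frame 2.4353226626730495 108.22864317512564 [257 206  18  18 242] [513.41653034 -25.24957313  82.60080972]
```

View pics/t7.png

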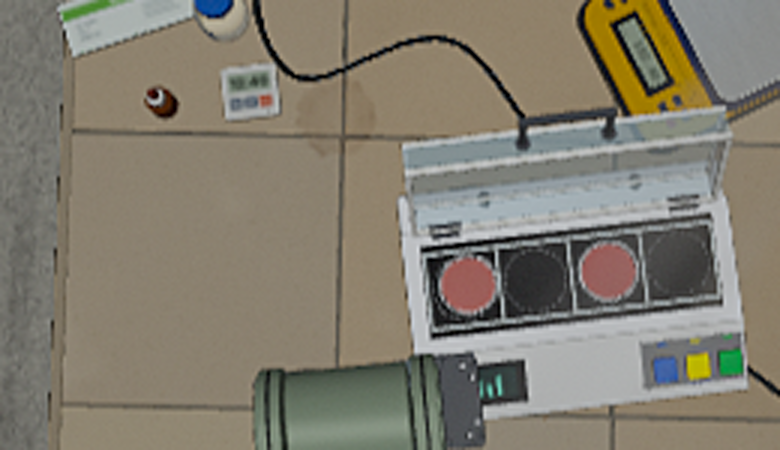

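View pics/s7.png

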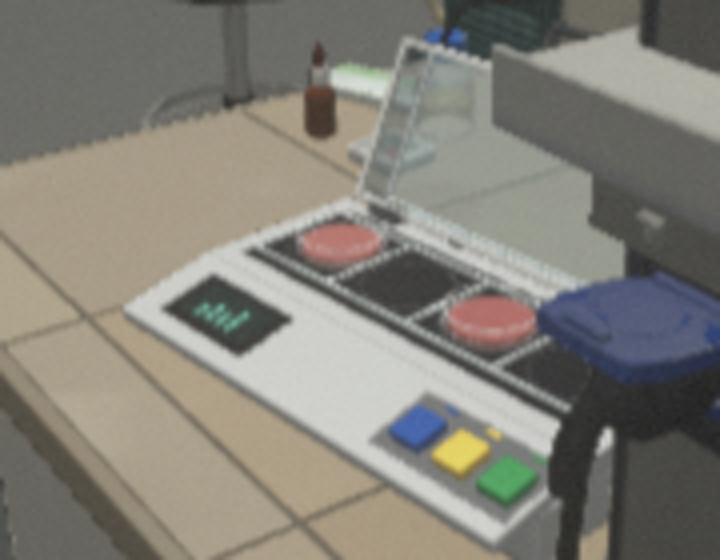

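Both dishes are in nests, in the crop at (468,284) and (608,270). The left one sits about 4 mm right of centre, close to the rib, so I'll check its tilt with the depth.

```bash
python3 - <<'E'
from h import *
D=[]
for i in range(3): p,d=r.grab_frame("top"); D.append(d)
d=np.median(D,0)
for c in((266,214.5),(312.5,210)):
    pts=np.array([dep("top",u,v,d[v,u]) for u in range(int(c[0])-11,int(c[0])+12) for v in range(int(c[1])-11,int(c[1])+12) if (u-c[0])**2+(v-c[1])**2<81])
    q=(pts-MAT)@np.c_[XM,YM,ZM]; x=np.c_[q[:,:2]-q[:,:2].mean(0),np.ones(len(q))]
    sol=np.linalg.lstsq(x,q[:,2],rcond=None)[0]; res=q[:,2]-x@sol
    k=np.abs(res)<2.5*res.std(); sol=np.linalg.lstsq(x[k],q[k,2],rcond=None)[0]
    print("slope",sol[:2],"z",sol[2],"std",res.std())
E
```

```text
slope [-0.00367502  0.02051764] z 4.816058819268203 std 2.241649829658679
slope [0.00389731 0.00593977] z 4.9079585441469895 std 2.2756507508997474
```

Both lids sit at the same height (4.8 and 4.9 mm by the same measure), so both dishes are flat. Now I'll grip the bar again and close the hood.

```bash
python3 - <<'E'
from h import *
R=rot(-20); B=bar(2.01)
r.set_gripper(26,15)
r.move_pose([560,-100,330],rot(-5))
r.move_l(B-100*R[:,2],R,max_speed=150)
print(r.move_l(B,max_speed=60,max_force=5)); st()
r.set_gripper(0,15); s=st()
p,d=r.grab_frame("scene"); cv2.imwrite("pics/s8.png",cv2.resize(p[80:240,200:360,::-1],None,fx=4,fy=4,interpolation=cv2.INTER_CUBIC))
if 8<s["opening"]<12:
    for th in np.arange(1.9,1.55,-0.1):
        b=r.move_l(bar(th),rot(tau(th)),max_speed=45,max_force=15); s=r.sense(); print(round(th,2),b,s["contact_force"].round(1),round(s["opening"],1))
p,d=r.grab_frame("scene"); cv2.imwrite("pics/s9.png",cv2.resize(p[80:240,200:360,::-1],None,fx=4,fy=4,interpolation=cv2.INTER_CUBIC))
E
```

```text
False
t 49.23 ee [ 671.8 -112.3  215.5] F [ 0.1 -0.9 -0.3] op 25.8
t 49.62 ee [ 670.6 -112.4  215.6] F [-3.6  0.2  3.3] op 9.9
1.9 False [ 0.7 -1.2 -0.9] 9.3
1.8 False [ 1.  -0.9 -0. ] 9.7
1.7 False [ 1.5 -0.9  1.7] 9.2
1.6 False [ 1.3 -1.7  1.9] 9.5
```

View pics/s9.png

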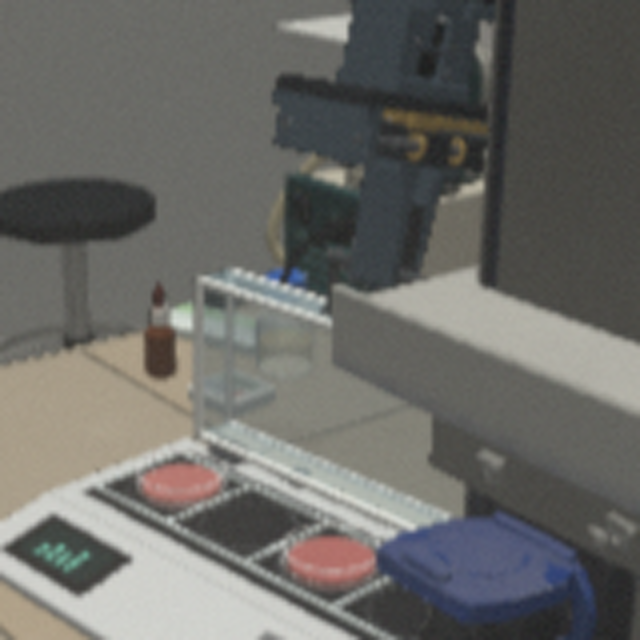

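The hood follows and is close to upright. I'll continue to shut.

```bash
python3 - <<'E'
from h import *
ok=True
for th in list(np.arange(1.5,0.05,-0.1)):
    b=r.move_l(bar(th),rot(tau(th)),max_speed=45,max_force=15); s=r.sense(); print(round(th,2),b,s["contact_force"].round(1),round(s["opening"],1))
    if b or s["opening"]<8: ok=False;break
if ok:
  for th in(0.06,0.03,0.01,0.0,-0.01,-0.02):
    b=r.move_l(bar(th),rot(TAU0),max_speed=15,max_force=5); s=st()
    if b: break
p,d=r.grab_frame("scene"); cv2.imwrite("pics/s10.png",cv2.resize(p[140:300,180:360,::-1],None,fx=4,fy=4,interpolation=cv2.INTER_CUBIC))
E
```

```text
1.5 False [ 0.4 -2.3  2.7] 9.6
1.4 False [ 2.1 -2.8  1.6] 9.2
1.3 False [ 0.8 -2.7  1.2] 9.5
1.2 False [ 1.8 -2.8 -1.1] 9.3
1.1 False [ 0.9 -3.7 -2.1] 9.7
1.0 False [ 0.9 -2.8 -1.1] 9.6
0.9 False [ 0.5 -3.3 -0.7] 9.3
0.8 False [ 1.7 -3.6 -2. ] 9.2
0.7 False [ 1.6 -2.9 -1.5] 9.6
0.6 False [ 1.3 -1.6 -1.6] 9.5
0.5 False [ 1.2 -0.5 -2.2] 9.2
0.4 False [ 1.8  0.5 -2.6] 9.6
0.3 False [ 3.   0.3 -1.6] 9.4
0.2 False [ 2.9  1.  -2.8] 9.9
0.1 False [ 3.1  1.8 -1.9] 9.3
t 60.0 ee [ 430.8 -144.4  105.6] F [ 4.2  2.5 -1.8] op 9.8
t 60.48 ee [ 430.  -144.5  100.7] F [ 4.3  1.9 -1.1] op 9.6
t 60.78 ee [ 429.7 -144.5   97.5] F [-0.3 -0.3  3.1] op 9.6
```

View pics/s10.png

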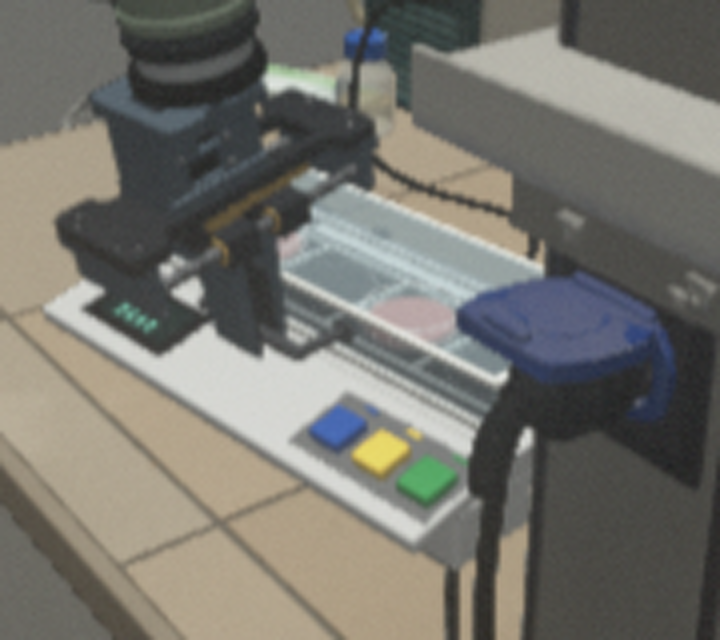

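The hood is shut: contact was felt, force +3 N, bar at z 97.5. I'll release, retract, and check the clearance on the right before pressing keys.

```bash
python3 - <<'E'
from h import *
r.set_gripper(26,15); s=st(); R=s["eef_rot"]
print(r.move_l(s["ee_pos"]-120*R[:,2],max_speed=80,max_force=8)); st()
r.sleep(0.4)
p=np.load("top0.npz")["p"];d=np.load("top0.npz")["d"]
for u,v in((388,250),(392,242),(400,255),(420,265),(425,200),(440,260),(440,289)): print((u,v),dep("top",u,v,d[v,u]).round(0))
t=0.22; z=np.sin(t)*XM-np.cos(t)*ZM
for s in(1,-1):
  R=np.c_[np.cross(s*YM,z),s*YM,z]
  for k in((431.8,-230.3,71),(441.1,-297.8,71)):
    for b in(11,60):
      q=r.inverse_kinematics(np.array(k)-b*z,R); print(s,k,b,None if q is None else np.round(q))
p,d=r.grab_frame("top"); cv2.imwrite("pics/t11.png",cv2.resize(p[120:270,200:460,::-1],None,fx=3,fy=3,interpolation=cv2.INTER_CUBIC))
for nm,lo,hi in(("blue",(105,120,60),(125,255,255)),("yel",(20,150,120),(32,255,255)),("grn",(50,120,60),(85,255,255))):
    for c,s in blobs(p,lo,hi,30): 
        if c[1]>230 and c[0]<370: print(nm,c,plane("top",*c,71).round(1))
E
```

```text
t 61.3 ee [ 430.4 -144.1   97.3] F [-1.   0.3 -0.2] op 25.9
False
t 62.95 ee [ 409.3 -146.8  215. ] F [ 0.5 -0.6 -0.7] op 25.8
(388, 250) [ 411. -424.    4.]
(392, 242) [ 438. -434.   13.]
(400, 255) [ 400. -433.  100.]
(420, 265) [ 381. -437.  259.]
(425, 200) [ 548. -417.  355.]
(440, 260) [ 402. -433.  404.]
(440, 289) [ 322. -477.  291.]
1 (431.8, -230.3, 71) 11 [ -35.   15.  120.   14.   37. -144.]
1 (431.8, -230.3, 71) 60 [ -36.   11.  117.   13.   44. -142.]
1 (441.1, -297.8, 71) 11 None
1 (441.1, -297.8, 71) 60 None
-1 (431.8, -230.3, 71) 11 [-35.  15. 120.  14.  37.  36.]
-1 (431.8, -230.3, 71) 60 [-36.  11. 117.  13.  44.  38.]
-1 (441.1, -297.8, 71) 11 [-41.  19. 114.  15.  40.  30.]
-1 (441.1, -297.8, 71) 60 [-42.  15. 111.  13.  46.  32.]
blue [331.6 242.8] [ 431.8 -230.6   71. ]
yel [342.3 241.6] [ 436.2 -263.7   71. ]
grn [353.2 240.4] [ 440.7 -297.4   71. ]
```

View pics/t11.png

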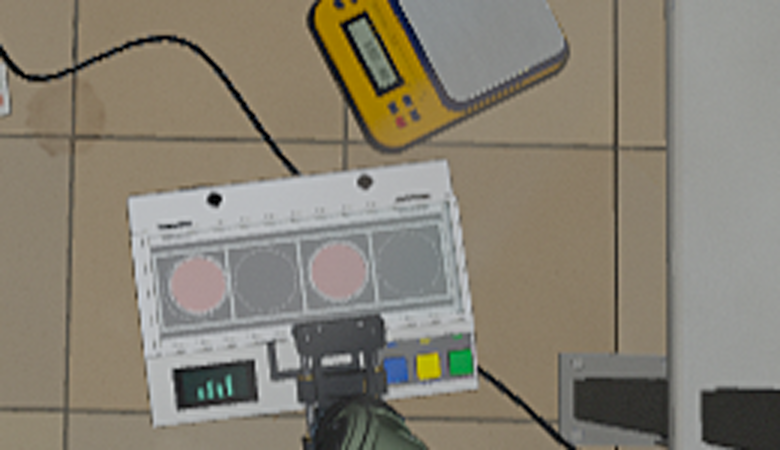

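The hood is shut with both dishes under it. The keys are where measured before (two agreeing measurements), and the post at y ≈ -433 leaves about 45 mm clearance. Pressing blue first.

```bash
cat >> h.py <<'E'
TZ=np.sin(.22)*XM-np.cos(.22)*ZM; RK=np.c_[np.cross(-YM,TZ),-YM,TZ]
KEY={"blue":(431.8,-230.5,71.),"yellow":(436.3,-263.9,71.),"green":(440.9,-297.5,71.)}
def press(k):
    K=np.array(KEY[k]); 
    r.move_l(K-60*TZ,RK,max_speed=120); r.move_l(K-19*TZ,max_speed=60); r.sleep(.2)
    a=r.sense()
    b=r.move_l(K-0*TZ,max_speed=12,max_force=9); s=r.sense(); r.sleep(.2); s2=r.sense()
    print(k,"stopped",b,"tip past nominal top",((s["ee_pos"]-K)@TZ+11).round(2),((s2["ee_pos"]-K)@TZ+11).round(2),"F",(s["contact_force"]-a["contact_force"]).round(1),(s2["contact_force"]-a["contact_force"]).round(1))
    r.move_l(K-60*TZ,max_speed=60)
E
python3 - <<'E'
from h import *
r.set_gripper(0,10); st()
K=np.array(KEY["blue"]); r.move_pose(K-120*TZ,RK); st()
r.move_l(K-30*TZ,max_speed=80)
p,d=r.grab_frame("scene"); cv2.imwrite("pics/s12.png",cv2.resize(p[140:300,180:360,::-1],None,fx=4,fy=4,interpolation=cv2.INTER_CUBIC))
E
```

```text
t 63.95 ee [ 409.6 -146.9  215.5] F [ 1.3 -0.4  0.1] op 0.9
t 65.14 ee [ 405.9 -233.9  188.2] F [-0.4  0.1  0. ] op 0.1
```

View pics/s12.png

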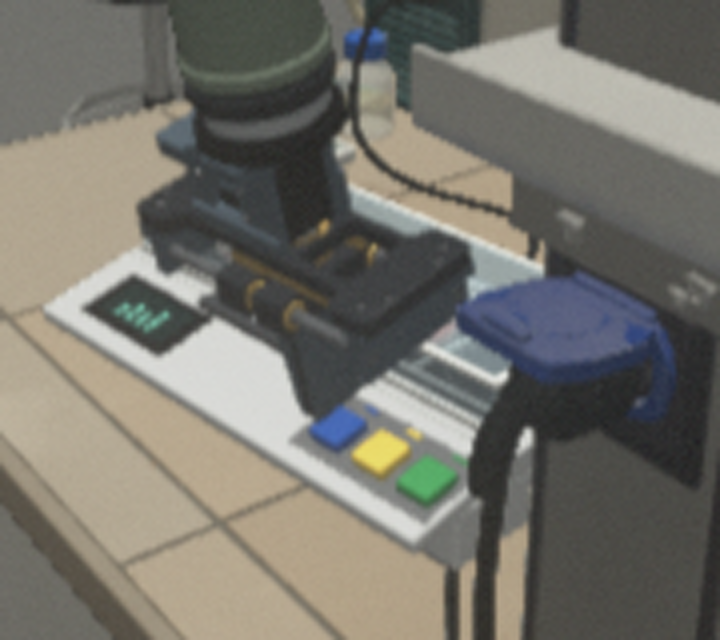

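The closed fingertips, at (325,405), hang over the blue key at (338,427). Pressing.

```bash
python3 - <<'E'
from h import *
press("blue"); st()
E
```

```text
blue stopped True tip past nominal top 2.87 2.88 F [-2.8  1.8  5.8] [-2.2  0.5  6.1]
t 70.1 ee [ 418.6 -232.1  129.2] F [ 0.4 -0.  -0.2] op 0.5
```

Stopped firmly at about 6.5 N. I'll confirm the travel with a stepped blue press, reading force against depth (blue alone again is harmless).

```bash
python3 - <<'E'
from h import *
K=np.array(KEY["blue"]); r.move_l(K-17*TZ,max_speed=60); r.sleep(.3)
f0=np.mean([ (r.sleep(.04),r.sense()["contact_force"])[1] for _ in range(5)],0)
for b in np.arange(-16,-6.5,0.75):
    r.move_l(K+b*TZ,max_speed=10,max_force=12); f=np.mean([(r.sleep(.03),r.sense()["contact_force"])[1] for _ in range(4)],0)-f0
    s=r.sense(); print(round(b+11,2),((s["ee_pos"]-K)@TZ+11).round(2),(-f@TZ).round(2))
    if -f@TZ>7: break
r.move_l(K-60*TZ,max_speed=60); st()
p,d=r.grab_frame("scene"); cv2.imwrite("pics/s13.png",cv2.resize(p[140:300,180:360,::-1],None,fx=4,fy=4,interpolation=cv2.INTER_CUBIC))
E
```

```text
-5.0 -4.97 -0.32
-4.25 -4.24 -0.27
-3.5 -3.5 -0.71
-2.75 -2.73 -0.31
-2.0 -2.07 0.17
-1.25 -1.29 0.64
-0.5 -0.53 0.72
0.25 0.2 1.88
1.0 0.95 2.48
1.75 1.7 2.51
2.5 2.45 3.46
3.25 2.89 7.3
t 77.1 ee [ 418.6 -232.   129.2] F [0.  0.5 0.3] op 0.6
```

The force rises from -2.1 mm to a hard stop at +2.9 mm: the full 5 mm of travel, 1→4 N, as specified. Now yellow and green.

```bash
python3 - <<'E'
from h import *
press("yellow"); press("green"); s=st()
r.move_l(s["ee_pos"]+np.array([0,0,120]),max_speed=120)
r.move_pose([350,100,330],RD(-1))
for n,(x,y,w,h),k in(("top",(130,130,240,140),3),("scene",(160,130,190,150),4)):
    p,d=r.grab_frame(n); cv2.imwrite(f"pics/{n}_14.png",cv2.resize(p[y:y+h,x:x+w,::-1],None,fx=k,fy=k,interpolation=cv2.INTER_CUBIC))
p,o=dishes()
for x in o: print("in mat frame",(x[1]-MAT)@XM,(x[1]-MAT)@YM)
st()
E
```

```text
yellow stopped True tip past nominal top 2.9 2.9 F [-2.4 -0.2  5.9] [-1.9  0.4  6.4]
green stopped True tip past nominal top 2.87 2.9 F [-1.6  1.7  5.4] [-1.9  2.6  5.9]
t 84.48 ee [ 427.7 -299.   129.2] F [-0.4 -0.7  0.9] op 0.7
t 87.32 ee [350.3  99.4 329.7] F [-0.6 -0.1 -0.2] op 0.6
```

View pics/top_14.png

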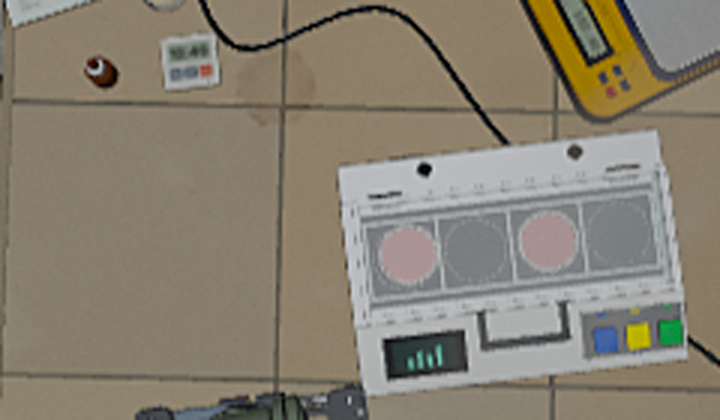

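View pics/scene_14.png

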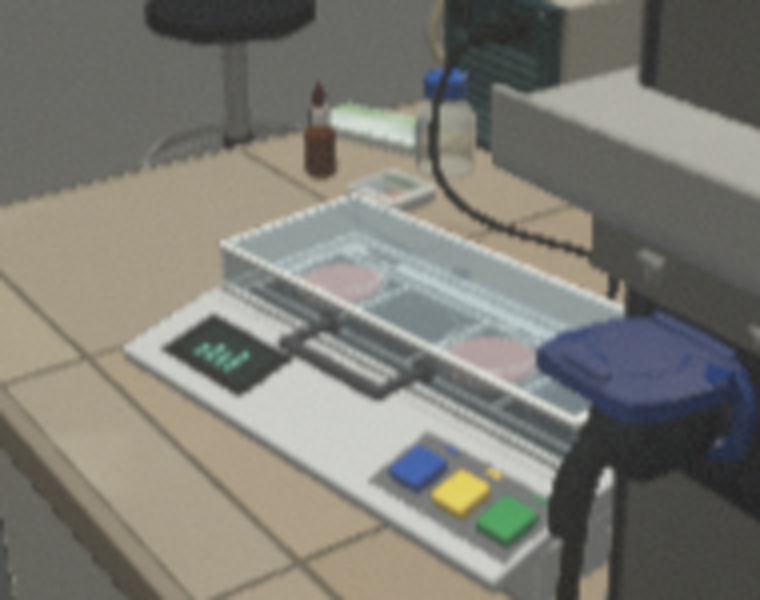

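The hood is shut and the bar is back in its place at (523,343). Both dishes are in their nests at (408,254) and (548,240), the keys are up, and the timer and bottle have not moved. The arm is clear. Handing in.

```bash
python3 -c "
from cell import r
print(r.sign_off())"
```

```text
the job is handed in; nothing more can be done
None
```

I finished the whole sequence and handed the job in at about 87 s of the 210 s allowed. The interface reports no verdict.

- **Hood opening:** I gripped the bar, swung the hood past upright and lowered it onto its rear stop. It stayed put after I released it.
- **Dishes:** Only two were present. They now lie in nests 3 and 1.
- **Hood closing:** I kept hold of the bar until I felt contact, at about 0.01 rad, then let go.
- **Keys:** I pressed blue, yellow and green in that order, each to a hard stop at about 6.5 N. I pressed blue a second time, before yellow, to check its travel, which came out at the full 5 mm.

**Last checks:**
- The pictures show the hood shut, both dishes in their nests, the keys up, the timer and bottle unmoved, and the arm clear.
- The nest 1 dish sits about 4 mm off centre towards a rib and 2 mm off the row line, which is within tolerance.
- Its depth slope was 0.02 rad, with noise of about 0.01, and it is at the same height as the other dish, so I judged it flat.
- My dish detector did not find the dishes through the closed hood, so the final dish check was by eye only.

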